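# Sort left-hand and right-hand sensor brackets into their bins

## Robot

A 6-joint arm with a two-finger parallel gripper is mounted at the origin on a cart in front of the work surface, level with it; the furniture and walls round the work are solid. World frame = base frame: x ahead of the robot, y to its left, z up, the work surface at z = 0. Lengths are in m, angles in degrees, forces in N, time in s.
With the tool pointing down it reaches from about 0.3 to 0.75 m from the base axis. Payload 8.5 kg.
Tool frame: the origin (TCP) lies midway between the tips of the shut fingers; the grasp point (between the pads) lies 19 mm behind it (env.grip_depth is the distance from the TCP to the grasp point, in m); x points along the fingers, y is the direction in which the jaws open and shut, and the axes are right-handed (so a half turn about x gives the same grasp; the last joint's range is limited). The gripper opens to 85 mm and grips with 20 to 120 N. Pads are 22 mm wide; open, the fingers measure 114 mm over their backs; the gripper's body (76 mm by 85 mm) begins 54 mm behind the grasp point. The pads swing forward as they close: fully open they stand 13 mm farther back than shut.
Start: joints at [63.982, 21.807, 74.336, -0, 83.858, -12.336], TCP at [0.13, 0.534, 0.231] pointing down, gripper open.
Joint ranges: [-178.18, 178.18], [-50.72, 133.34], [12.68, 142.11], [-81.47, 261.47], [9.98, 163.14], [-165.26, 165.26]. Speed limits (degrees/s): [136.94, 136.94, 180, 180, 180, 180].

## Interface

Orientations are given as a 3x3 rotation matrix whose columns are the frame's x, y, z axes.
In Python, from rig import env gives the robot as it stands.
- The arm moves only by the tool play_rows, never from a script. Its arguments are lists of equal length, an entry for each row: "travel": the shift along the world's x, y, z in cm, a list of three; "rotation": the turn, a rotation vector about the world's x, y, z in rad, a list of three; "claw": the finger opening in cm, from 0 to 8.54. A call has 1 to 12 rows; each row shifts and turns the pose as measured when the row begins; what a row does not reach is not made up. A row lasts 1/12 s, in which the tool goes at most 41.7 mm and 7.16 degrees, less where a joint would pass 70% of its speed; a pose out of reach is approached as far as the arm can. A call is refused whole if a number of a shift passes 4.17 or a number of a turn 0.125, either way. A call with a gripper value outside its range is refused whole. The fingers move at their own pace and stop on an object; "squeeze" is the grip in N (left out, the last holds). Time passes only in rows, so rows that do not move let the fingers close. It gives the time, the measured TCP pose, the force and the opening at its end, in the units of the state.
- env.observe(): the state, without advancing time (a new reading comes with each control period).
- env.get_image(name): name is "side" or "top"; returns the picture (420x560x3 uint8, red, green, blue); there is no depth.
- env.camera_info(name): a dict with "vertical_fov" (degrees; the focal length in pixels is half the picture's height over the tangent of half this angle, whatever the lens; pixels are square), "cx", "cy" (the principal point, pixels), "D" ([k1, k2, p1, p2, k3] as OpenCV has them; the pictures are not rectified), "eye" and "rotation" of the camera in the world. Camera axes: x right, y down, z forward; pixel columns grow to the right and rows downward; lengths in m; the calibration is good to about 2 mm. A picture is of the moment at which its call begins. camera_info takes no time and is no camera call.
- env.close_job(): hands the job in, once; it reports no verdict.
The state is a dict: "time_s": time; "q": joint angles; "qvel": joint speeds; "joint_efforts": joint torques, N m; "position": TCP position; "tool_rot": TCP orientation; "ft_force": force on the tool from outside, world axes, zero at the start; "wrist_torque": the same for the moment, N m; "grip_width": finger opening in m.
Only numpy, scipy, OpenCV 4.12 (cv2) and the standard library are available. Lean on these libraries where they do the work, as an engineer would, in place of code of your own. Each camera call takes 0.05 s, during which the arm holds its last target.

## Task

The left-hand and right-hand sensor brackets have been mixed up: two stand on the worktop and one stands in each bin, in the wrong one. Put all four loose brackets into the bin whose screwed-down sample bracket, on the ledge behind it, has the same hand, so that each bin ends with two matching brackets standing flat on their feet on its floor, let go and at rest. Leave the pen and the USB stick where they are.

Things in the scene. Friction and masses are not known exactly. Their poses are not given: they have to be found in the camera images.
- bin_l: Fixed open pale grey bin for left-hand brackets, outside 128 (x) x 218 (y) x 39 mm, walls and floor 4: two brackets fit side by side along y, their length along x. Origin: centre of its underside, on the worktop; x points away from the robot. Behind the far wall, on a ledge 30 high centred at x +88, a left-hand sample is screwed down, foot towards the bin, top at z 92.
- bin_r: Fixed open pale grey bin for right-hand brackets, outside 128 (x) x 218 (y) x 39 mm, walls and floor 4: two brackets fit side by side along y, their length along x. Origin: centre of its underside, on the worktop; x points away from the robot. Behind the far wall, on a ledge 30 high centred at x +88, a right-hand sample is screwed down, foot towards the bin, top at z 92.
- bracket_l0: LEFT-hand dark steel bracket, 0.1-0.2 kg. Foot plate 64 (x) x 42 (y) x 6 mm; on its +y edge a flange 10 thick (y 11 to 21), top at z 21; at the -x end it rises as a post 28 long (x), 10 thick, centre x -18, y +16, top at z 62: on the left when the foot points at you. Origin: centre of the underside. Starts on the worktop, upright, any yaw.
- bracket_r0: RIGHT-hand dark steel bracket, 0.1-0.2 kg. Foot plate 64 (x) x 42 (y) x 6 mm; on its +y edge a flange 10 thick (y 11 to 21), top at z 21; at the +x end it rises as a post 28 long (x), 10 thick, centre x +18, y +16, top at z 62: on the right when the foot points at you. Origin: centre of the underside. Starts on the worktop, upright, any yaw.
- bracket_l1: LEFT-hand dark steel bracket, 0.1-0.2 kg. Foot plate 64 (x) x 42 (y) x 6 mm; on its +y edge a flange 10 thick (y 11 to 21), top at z 21; at the -x end it rises as a post 28 long (x), 10 thick, centre x -18, y +16, top at z 62: on the left when the foot points at you. Origin: centre of the underside. Starts upright in bin_r, +y half, flange inward.
- bracket_r1: RIGHT-hand dark steel bracket, 0.1-0.2 kg. Foot plate 64 (x) x 42 (y) x 6 mm; on its +y edge a flange 10 thick (y 11 to 21), top at z 21; at the +x end it rises as a post 28 long (x), 10 thick, centre x +18, y +16, top at z 62: on the right when the foot points at you. Origin: centre of the underside. Starts upright in bin_l, -y half, flange inward.
- ball_pen: slim ball pen lying on the worktop between the brackets, 145 x 11 x 9 mm; origin under its middle, length along its y. Leave it.
- usb_stick: USB stick lying flat towards the back, 50 x 18 x 8 mm; origin under its middle. Leave it.

How it is judged (in metres and radians):
At the end, for the whole second after the job is handed in: Both left-hand brackets are in bin_l and both right-hand brackets in bin_r: each origin within 56 mm (x) and 100 mm (y) of the bin's centre and less than 10 mm above the bin's underside level (so on its floor, which is at 4 mm), upright within 0.12 rad, slower than 20 mm/s, and let go (x of bracket_l0 in the frame of bin_l between -0.056 and 0.056 m and y of bracket_l0 in the frame of bin_l between -0.1 and 0.1 m and z of each of bracket_l0, bracket_l1 in the frame of bin_l below 0.01 m and angle between each of bracket_l0, bracket_l1, bracket_r0, bracket_r1's own z axis and vertical below 0.12 rad and linear speed of each of bracket_l0, bracket_l1, bracket_r0, bracket_r1 below 0.02 m/s and x of bracket_l1 in the frame of bin_l between -0.056 and 0.056 m and y of bracket_l1 in the frame of bin_l between -0.1 and 0.1 m and x of bracket_r0 in the frame of bin_r between -0.056 and 0.056 m and y of bracket_r0 in the frame of bin_r between -0.1 and 0.1 m and z of each of bracket_r0, bracket_r1 in the frame of bin_r below 0.01 m and x of bracket_r1 in the frame of bin_r between -0.056 and 0.056 m and y of bracket_r1 in the frame of bin_r between -0.1 and 0.1 m); the robot touches nothing.
It fails at once if the pen is pushed more than 30 mm from its place (distance of ball_pen from where it was at the start of the episode above 0.03 m).
It fails at once if the USB stick is pushed more than 30 mm from its place (distance of usb_stick from where it was at the start of the episode above 0.03 m).
It also fails if it takes over 72 s, if anything falls off the work surface, if the arm or the gripper's body presses on something with over 40 N, if the wrist force passes 120 N, or if a joint passes its speed limit or range.

## Working session

There is one attempt and no reset: what is moved stays moved. The work goes in short steps, Python scripts to look and compute and a tool call to move; the robot and the scene stay as the last step left them, time stands still between calls to the robot, and variables do not carry over. Pictures are saved under pics/ and viewed, and the job is handed in when it is done.

Besides the shell and the picture viewer there is one more tool, called after "Request:" as name(argument=value, ...) on one line, values as JSON. play_rows: Moves the arm, as the interface text tells. Its arguments: {"type":"object","properties":{"travel":{"type":"array","items":{"type":"array","items":{"type":"number"}}},"rotation":{"type":"array","items":{"type":"array","items":{"type":"number"}}},"claw":{"type":"array","items":{"type":"number"}},"squeeze":{"type":"number"}},"required":["travel","rotation","claw"]}

```bash
ls; mkdir -p pics; python3 - <<'E'
from rig import env
import cv2
for n in ("top","side"):
    im=env.get_image(n); cv2.imwrite(f"pics/{n}0.png",im[:,:,::-1]); print(n,env.camera_info(n))
print(env.observe())
E
```

```text
pics
top {'vertical_fov': 44.62285856138327, 'cx': 282.3616573922152, 'cy': 207.0183496168029, 'D': array([0.03377687, 0.        , 0.        , 0.        , 0.        ]), 'eye': array([0.38040662, 0.09303108, 1.24582191]), 'rotation': array([[ 0.020269  , -0.98655444,  0.16217123],
       [-0.99970363, -0.01781111,  0.01659584],
       [-0.01348425, -0.16245955, -0.98662306]])}
side {'vertical_fov': 46.872941935542066, 'cx': 272.2881754350928, 'cy': 202.126104110735, 'D': array([-0.06704014,  0.        ,  0.        ,  0.        ,  0.        ]), 'eye': array([-0.10480644,  1.11834045,  0.62395901]), 'rotation': array([[-0.83653922, -0.23204991,  0.49634159],
       [-0.54775221,  0.37572652, -0.74752732],
       [-0.01302505, -0.89720813, -0.44141582]])}
{'time_s': 0.1, 'q': array([ 6.39820518e+01,  2.18385476e+01,  7.43798590e+01, -7.86919500e-04,
        8.38578346e+01, -1.23354985e+01]), 'qvel': array([-0.01353111, -0.05809546, -0.16862796, -0.02702209, -0.01782987,
        0.01461903]), 'joint_efforts': array([ 3.54437878e-03, -4.49214900e+01, -2.31658798e+01, -1.57275049e-04,
        3.60832179e-03, -1.83596319e-05]), 'position': array([0.12998224, 0.534149  , 0.23076348]), 'tool_rot': array([[-5.71425616e-04,  2.36538731e-01,  9.71621893e-01],
       [-1.20179579e-03,  9.71621187e-01, -2.36539266e-01],
       [-9.99999115e-01, -1.30285570e-03, -2.70937984e-04]]), 'ft_force': array([-0.329693  , -0.20617407, -0.27797217]), 'wrist_torque': array([-0.03020739, -0.00204445,  0.01388042]), 'grip_width': 0.0856255311887295}
```

View pics/top0.png

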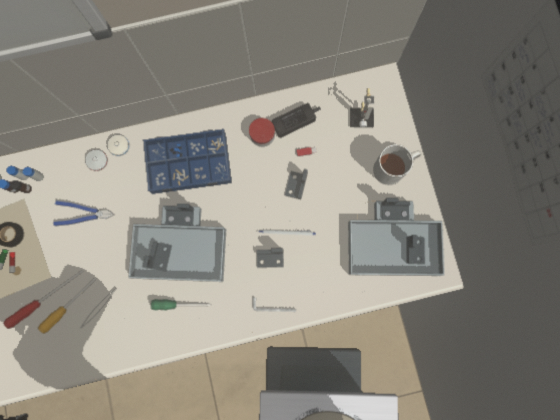

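View pics/side0.png

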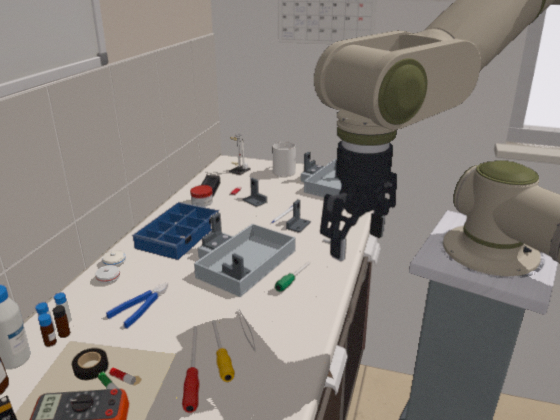

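The top view shows bins at about (178,252) and (395,248), their samples at (180,214) and (393,210), loose brackets at (296,184) and (270,258), the pen at (286,232) and the USB stick at (305,151). I'll zoom in to read the hands.

```bash
python3 - <<'E'
import cv2,numpy as np
t=cv2.imread("pics/top0.png"); s=cv2.imread("pics/side0.png")
def crop(im,x0,y0,x1,y1,f): return cv2.resize(im[y0:y1,x0:x1],None,fx=f,fy=f,interpolation=cv2.INTER_CUBIC)
cv2.imwrite("pics/c1.png",crop(t,125,195,235,290,7))
cv2.imwrite("pics/c2.png",crop(t,340,190,450,285,7))
cv2.imwrite("pics/c3.png",crop(t,240,140,330,280,4.2))
cv2.imwrite("pics/c4.png",crop(s,190,140,350,290,4))
E
```

```text
(no output)
```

View pics/c1.png

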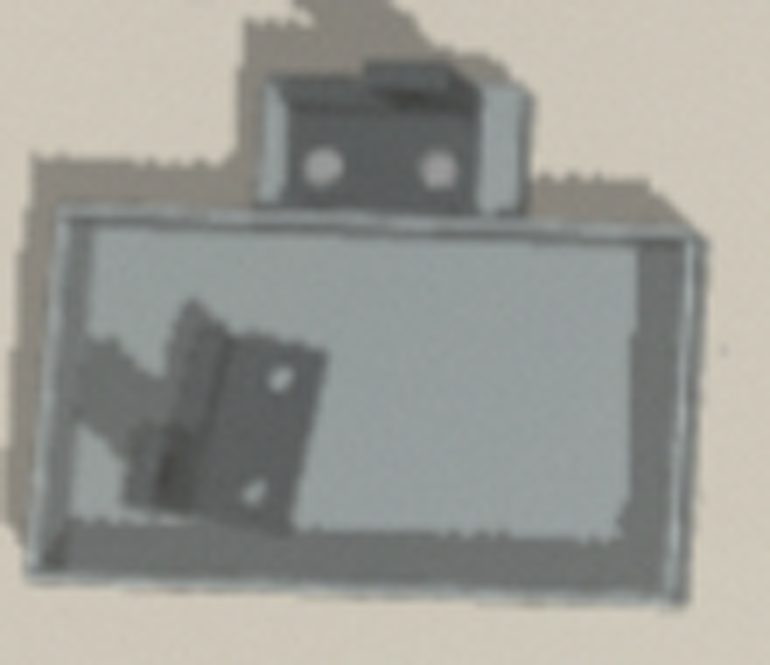

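View pics/c2.png

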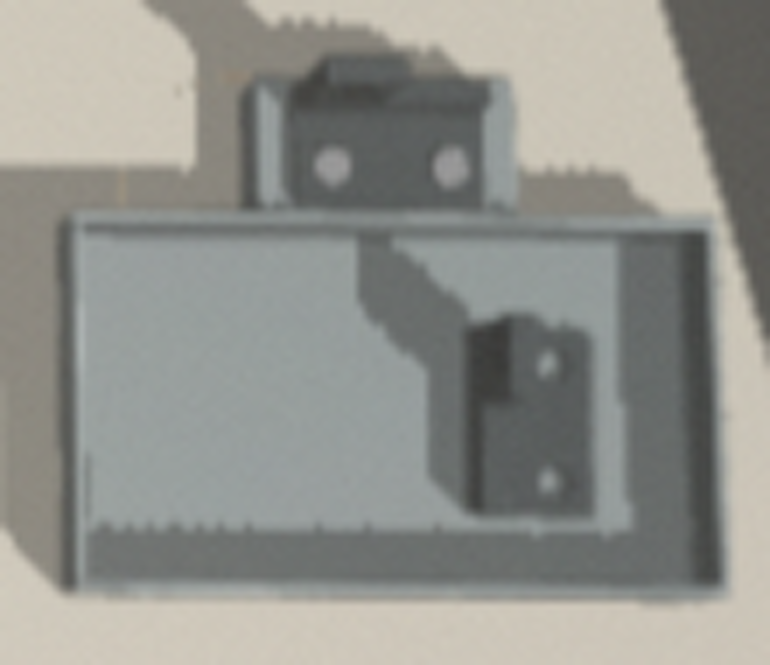

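View pics/c3.png

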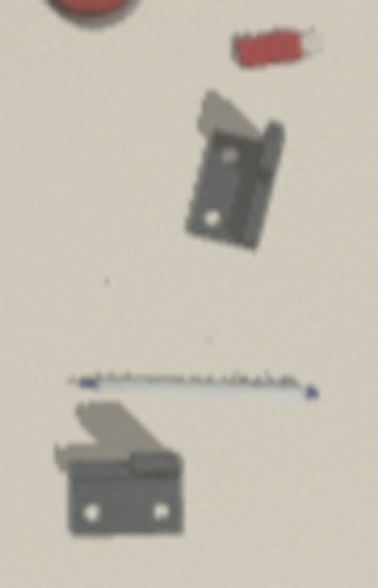

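View pics/c4.png

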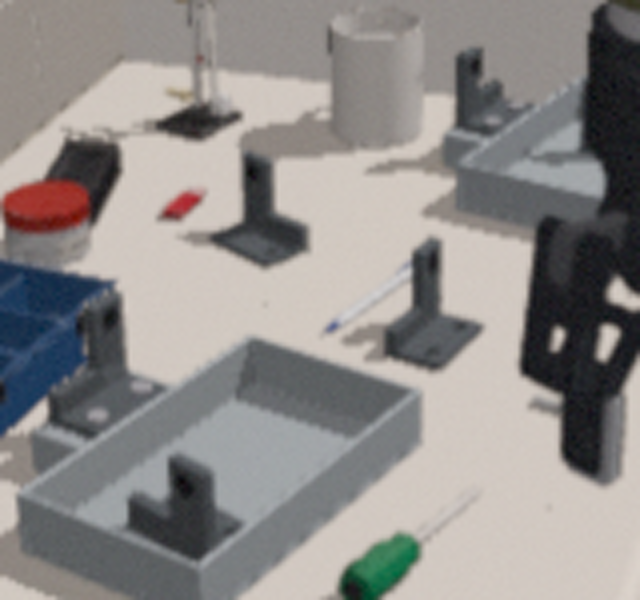

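Hands: the +y bin's sample has its post on the right, so that bin is bin_r. The -y bin is bin_l. The loose near bracket (270,258) is r0 and the far one (296,184) is l0. Next I'll measure hole pairs for yaw and the post tops.

```bash
cat > h.py <<'E'
import cv2,numpy as np
from rig import env
def cam(n):
    c=env.camera_info(n); f=210/np.tan(np.radians(c["vertical_fov"]/2))
    K=np.array([[f,0,c["cx"]],[0,f,c["cy"]],[0,0,1]]); return K,np.array(c["D"]),np.array(c["eye"]),np.array(c["rotation"])
def ray(n,uv):
    K,D,e,R=cam(n); p=cv2.undistortPoints(np.array([[uv]],float),K,D)[0,0]; return e,R@np.array([p[0],p[1],1])
def plane(n,uv,z):
    e,d=ray(n,uv); return e+d*(z-e[2])/d[2]
def proj(n,P):
    K,D,e,R=cam(n); return cv2.projectPoints(np.array(P,float).reshape(-1,1,3),cv2.Rodrigues(R.T)[0],-R.T@e,K,D)[0][:,0]
def tri(a,b):
    e1,d1=ray("top",a); e2,d2=ray("side",b); d1/=np.linalg.norm(d1); d2/=np.linalg.norm(d2)
    s=np.linalg.lstsq(np.c_[d1,-d2],e2-e1,rcond=None)[0]; p=e1+s[0]*d1;q=e2+s[1]*d2
    return (p+q)/2,np.linalg.norm(p-q)
E
python3 - <<'E'
from h import *
np.set_printoptions(precision=4,suppress=True)
t=cv2.imread("pics/top0.png")
# bright blobs inside dark bracket regions (boxes in top px)
g=cv2.cvtColor(t,cv2.COLOR_BGR2GRAY)
for name,(x0,y0,x1,y1),z in [("l1",(155,243,172,271),.010),("r1",(409,235,425,265),.010),("l0",(284,172,304,199),.006),("r0",(256,246,286,268),.006)]:
    sub=cv2.resize(g[y0:y1,x0:x1],None,fx=8,fy=8,interpolation=cv2.INTER_CUBIC)
    th=cv2.morphologyEx(sub,cv2.MORPH_TOPHAT,np.ones((41,41)))
    m=(th>45).astype(np.uint8)
    n,_,st,ce=cv2.connectedComponentsWithStats(m)
    for i in range(1,n):
        if st[i,4]>60 :
            uv=((ce[i]+.5)/8-.5)+[x0,y0]; print(name,st[i,4],uv.round(2),plane("top",uv,z)[:2])
def lab(im,x0,y0,x1,y1,f):
    o=cv2.resize(im[y0:y1,x0:x1],None,fx=f,fy=f,interpolation=cv2.INTER_CUBIC)
    o=cv2.convertScaleAbs(o,alpha=1.5)
    for x in range(x0-x0%5+5,x1,5): cv2.line(o,((x-x0)*f+f//2,0),((x-x0)*f+f//2,6),(0,0,255),1);cv2.putText(o,str(x),((x-x0)*f-8,16),0,.35,(0,0,255))
    for y in range(y0-y0%5+5,y1,5): cv2.line(o,(0,(y-y0)*f+f//2),(6,(y-y0)*f+f//2),(0,0,255),1);cv2.putText(o,str(y),(8,(y-y0)*f+f//2+4),0,.35,(0,0,255))
    return o
s=cv2.imread("pics/side0.png")
T=[(135,235,175,275),(402,228,432,268),(280,164,315,204),(250,240,290,280)]
S=[(215,245,260,285),(0,0,1,1),(238,172,273,212),(283,195,318,235)]
o=np.zeros((600,800,3),np.uint8)
for (b,pos) in zip(T,[(0,0),(400,0),(0,300),(400,300)]):
    c=lab(t,*b,9)[:300,:400]; o[pos[1]:pos[1]+c.shape[0],pos[0]:pos[0]+c.shape[1]]=c
cv2.imwrite("pics/topz.png",o)
o=np.zeros((600,800,3),np.uint8)
for (b,pos) in zip([S[0],S[2],S[3]],[(0,0),(400,0),(0,300)]):
    c=lab(s,*b,8)[:300,:400]; o[pos[1]:pos[1]+c.shape[0],pos[0]:pos[0]+c.shape[1]]=c
cv2.imwrite("pics/sidez.png",o)
E
```

```text
l1 224 [170.05 243.06] [0.4902 0.3841]
l1 221 [164.66 248.67] [0.4764 0.3963]
l1 218 [171.12 251.8 ] [0.4691 0.3803]
l1 107 [160.81 264.93] [0.4371 0.4033]
r1 149 [409.59 234.99] [ 0.5207 -0.1945]
r1 466 [421.61 235.11] [ 0.521  -0.2232]
r1 137 [417.64 241.49] [ 0.5054 -0.2134]
r1 125 [417.79 258.25] [ 0.4652 -0.2128]
r1 293 [412.76 264.21] [ 0.4507 -0.2005]
l0 700 [284.18 187.13] [0.6341 0.1104]
l0 832 [302.7  194.86] [0.6155 0.0644]
l0 552 [290.04 191.43] [0.6235 0.0957]
l0 830 [290.98 197.86] [0.6074 0.0931]
r0 350 [280.24 246.12] [0.488  0.1171]
r0 1958 [284.66 258.65] [0.458  0.1058]
r0 561 [277.85 261.2 ] [0.4515 0.1221]
r0 625 [261.42 261.56] [0.4499 0.1617]
r0 285 [257.26 266.82] [0.4371 0.1714]
r0 844 [274.6 267.1] [0.4372 0.1296]
```

View pics/topz.png

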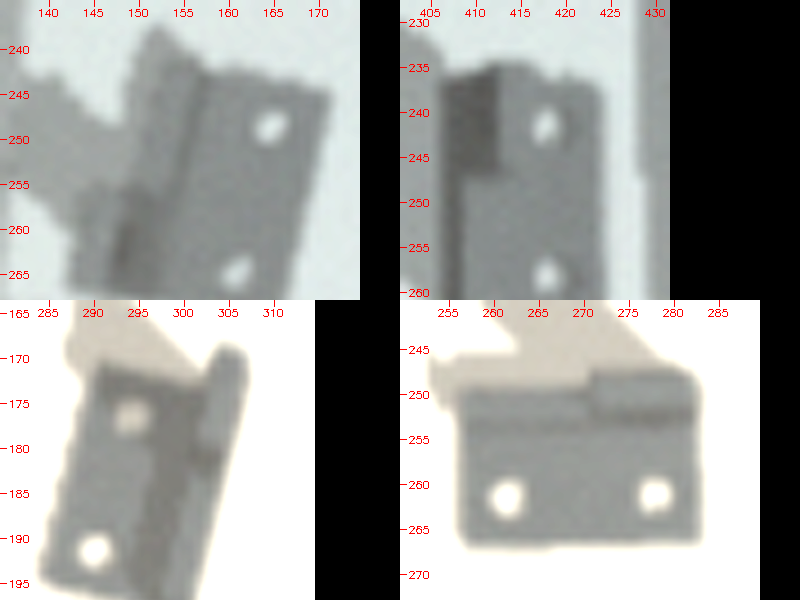

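View pics/sidez.png

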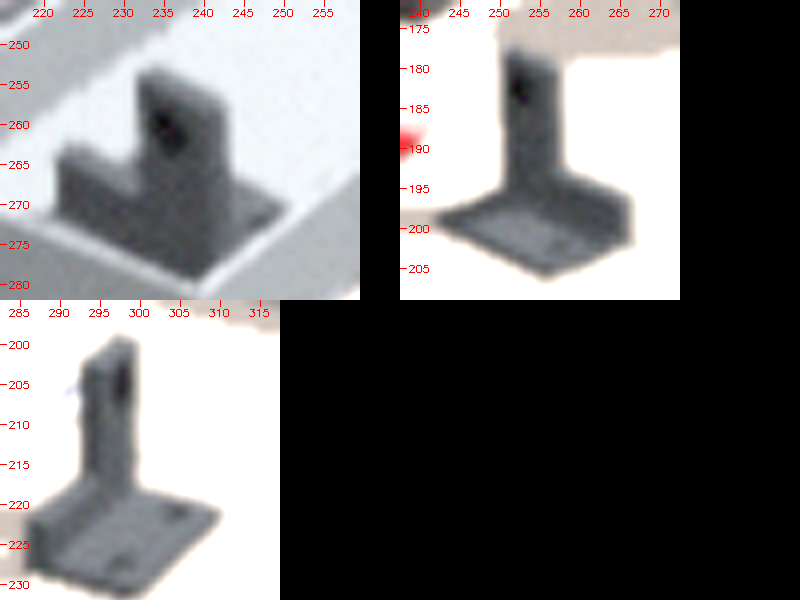

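```bash
cat > m.py <<'E'
from h import *
np.set_printoptions(precision=4,suppress=True)
# (hole at -x, hole at +x, z of foot top, base z, hand)
B={"r0":((261.42,261.56),(277.85,261.2),0,1),"l0":((294.2,176.6),(290.04,191.43),0,-1),
"l1":((160.81,264.93),(164.66,248.67),.004,-1),"r1":((417.79,258.25),(417.64,241.49),.004,1)}
HY=-.0085
def pose(k):
    a,b,z0,h=B[k]; a=plane("top",a,z0+.006)[:2]; b=plane("top",b,z0+.006)[:2]
    ex=(b-a)/np.linalg.norm(b-a); ey=np.array([-ex[1],ex[0]]); o=(a+b)/2-HY*ey
    return o,ex,ey,z0,h
E
python3 - <<'E'
from m import *
# foot edge vs holes for r0 -> HY
for uv in [(261,266.7),(277,266.6)]: print(plane("top",uv,.006)[:2])
t=cv2.imread("pics/top0.png"); s=cv2.imread("pics/side0.png")
F=4
tb=cv2.resize(t,None,fx=F,fy=F,interpolation=cv2.INTER_CUBIC); sb=cv2.resize(s,None,fx=F,fy=F,interpolation=cv2.INTER_CUBIC)
for k in B:
    o,ex,ey,z0,h=pose(k)
    pc=o+ex*.018*h+ey*.016
    print(k,"o",o,"yaw",np.degrees(np.arctan2(ex[1],ex[0])).round(1),"post",pc)
    def q(x,y,z): return [*(o+ex*x+ey*y),z0+z]
    polys=[[q(-.032,-.021,.006),q(.032,-.021,.006),q(.032,.021,.0),q(-.032,.021,.0)],
     [q(h*.018+a,.016+b,.062) for a,b in ((-.014,-.005),(.014,-.005),(.014,.005),(-.014,.005))]]
    for n,im in (("top",tb),("side",sb)):
        for P,c in zip(polys,((0,255,0),(0,0,255))):
            cv2.polylines(im,[((proj(n,P)+.5)*F-.5).round().astype(int)],True,c,1)
def c(im,x,y,w,h): return im[y*F:(y+h)*F,x*F:(x+w)*F]
o=np.zeros((600,800,3),np.uint8)
for (im,x,y),(u,v) in zip([(tb,130,235),(tb,385,225),(tb,270,160),(tb,245,235),(sb,210,243),(sb,233,170),(sb,280,192)],[(0,0),(200,0),(400,0),(600,0),(0,300),(200,300),(400,300)]):
    k=c(im,x,y,49,50); o[v:v+200,u:u+196]=k
cv2.imwrite("pics/ov.png",o)
E
```

```text
[0.4376 0.1624]
[0.4385 0.1239]
r0 o [0.4592 0.1423] yaw -87.6 post [0.4759 0.1249]
l0 o [0.6402 0.0827] yaw 165.6 post [0.6537 0.0627]
l1 o [0.4582 0.4082] yaw -10.0 post [0.4433 0.4271]
r1 o [ 0.4854 -0.2046] yaw -0.9 post [ 0.5036 -0.1889]
```

View pics/ov.png

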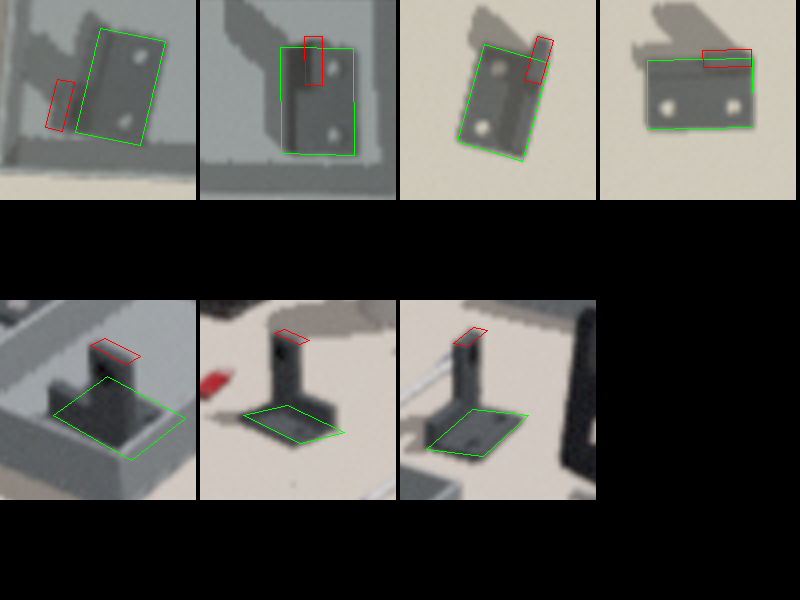

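```bash
python3 - <<'E'
from m import *
for nm,o,C in [("bin_r",(125,195),[(57,208),(705,235),(690,603),(28,578)]),("bin_l",(340,190),[(65,215),(712,218),(725,595),(72,592)])]:
    P=np.array([plane("top",(np.array(c)+.5)/7-.5+np.array(o),.039)[:2] for c in C]); print(nm,P.tolist(),P.mean(0))
    d=(P[1]-P[0]+P[2]-P[3])/2; print(np.linalg.norm(d),np.degrees(np.arctan2(d[1],d[0]))+90, np.linalg.norm(P[0]-P[3]))
E
```

```text
bin_r [[0.5307092037109339, 0.4685629346718939], [0.5254537226378015, 0.24793503290380559], [0.4018496256044264, 0.24811120436558154], [0.4061177357577857, 0.4695785354412021]] [0.466  0.3585]
0.22109889964277438 -1.2340716667214053 0.12459560719240052
bin_l [[0.5497015975096623, -0.04519728845076933], [0.5527687172437836, -0.2627020180618863], [0.4266529484849953, -0.2630035954080437], [0.4229421070722633, -0.047337026999330276]] [ 0.488  -0.1546]
0.21661216158464708 0.8964510799486618 0.12677754886810694
```

Request:
play_rows(travel=[[4,-1.3,0],[4,-1.3,0],[4,-1.3,0],[4,-1.3,0],[4,-1.3,0],[4,-1.3,0],[4,-1.3,0],[3.4,-1.5,0],[0,0,0]], rotation=[[0,0,0.03],[0,0,0.03],[0,0,0],[0,0,0],[0,0,0],[0,0,0],[0,0,0],[0,0,0],[0,0,0]], claw=[5,5,5,5,5,5,5,5,5], squeeze=60)

```text
time_s: 0.85
position: [0.4461, 0.4228, 0.2271]
tool_rot: [[-0.006, 0.167, 0.986], [-0.006, 0.986, -0.167], [-1.0, -0.007, -0.005]]
ft_force: [0.3, 0.8, -0.5]
grip_width: 0.0502
```

Request:
play_rows(travel=[[-0.1,0.5,-3],[0,0,-3.5],[0,0,-3.5],[0,0,-3.5],[0,0,-2.5],[0,0,0]], rotation=[[0.006,-0.006,0],[0,0,0],[0,0,0],[0,0,0],[0,0,0],[0,0,0]], claw=[5,5,5,5,5,5])

```text
time_s: 1.35
position: [0.4468, 0.4254, 0.0608]
tool_rot: [[0.002, 0.173, 0.985], [0.002, 0.985, -0.173], [-1.0, 0.002, 0.002]]
ft_force: [-0.4, -1.0, -0.4]
grip_width: 0.05
```

```bash
cat > snap.py <<'E'
import sys
from h import *
tag=sys.argv[1]; o=[]
for i,a in enumerate(sys.argv[2:]):
    n,x,y,w,h=a.split(","); x,y,w,h=map(int,(x,y,w,h))
    im=env.get_image(n)[:,:,::-1]; c=im[y:y+h,x:x+w]; f=400/max(w,h)
    c=cv2.resize(c,None,fx=f,fy=f,interpolation=cv2.INTER_CUBIC); p=np.zeros((400,400,3),np.uint8); p[:c.shape[0],:c.shape[1]]=c; o.append(p)
cv2.imwrite(f"pics/{tag}.png",np.hstack(o))
s=env.observe(); print(s["time_s"],s["position"].round(4),s["tool_rot"].round(3).tolist(),s["grip_width"].round(4),s["ft_force"].round(1))
E
python3 snap.py a1 side,180,200,120,120 top,110,200,120,120
```

```text
Traceback (most recent call last):
  File "snap.py", line 9, in <module>
    s=env.observe(); print(s["time_s"],s["position"].round(4),s["tool_rot"].round(3).tolist(),s["grip_width"].round(4),s["ft_force"].round(1))
                                                                                              ^^^^^^^^^^^^^^^^^^^^^
AttributeError: 'float' object has no attribute 'round'
```

View pics/a1.png

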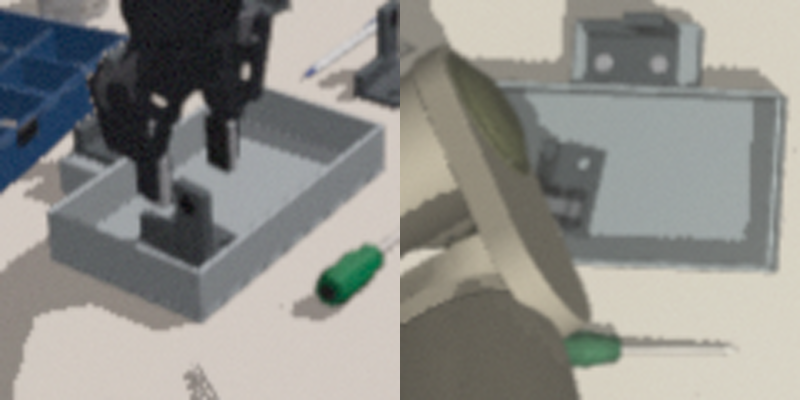

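```bash
sed -i 's/s\["grip_width"\].round(4)/round(s["grip_width"],4)/' snap.py; python3 - <<'E'
from h import *
print(proj("side",[[.4468,.4254,.066],[.4433,.4271,.066]]),proj("top",[[.4468,.4254,.066],[.4433,.4271,.066]]))
print(plane("side",(236.7,256),.066))
E
```

```text
[[237.50777984 254.45009196]
 [238.34045463 255.27998339]] [[145.40658859 259.29902085]
 [144.5670528  260.81430565]]
[0.44455899 0.43125772 0.066     ]
```

Request:
play_rows(travel=[[-0.25,0.35,-1.2],[0,0,-0.6],[0,0,-0.1],[0,0,0],[0,0,0],[0,0,0],[0,0,0],[0,0,0],[0,0,0]], rotation=[[0,0,0],[0,0,0],[0,0,0],[0,0,0],[0,0,0],[0,0,0],[0,0,0],[0,0,0],[0,0,0]], claw=[5,5,5,0.5,0.5,0.5,0.5,0.5,0.5])

```text
time_s: 2.2
position: [0.4489, 0.4334, 0.0535]
tool_rot: [[0.02, 0.171, 0.985], [0.014, 0.985, -0.172], [-1.0, 0.017, 0.018]]
ft_force: [-0.4, 0.8, -1.4]
grip_width: 0.0085
```

```bash
python3 snap.py a2 side,180,200,120,120 side,0,0,560,420; python3 -c "
from rig import env; s=env.observe(); print(s['q'].round(2),s['qvel'].round(2),s['joint_efforts'].round(2),s['wrist_torque'].round(2))"
```

```text
2.3 [0.4489 0.4334 0.0534] [[0.02, 0.171, 0.985], [0.014, 0.985, -0.172], [-1.0, 0.017, 0.018]] 0.0083 [-0.6 -0.9  0.1]
[ 3.312e+01  3.817e+01  7.681e+01  4.000e-02  6.361e+01 -4.701e+01] [ 0.08  0.08 -0.01  0.03 -0.1   0.01] [ 0.000e+00 -5.588e+01 -1.929e+01 -1.000e-02 -8.000e-02 -0.000e+00] [-0.06 -0.01 -0.01]
```

View pics/a2.png

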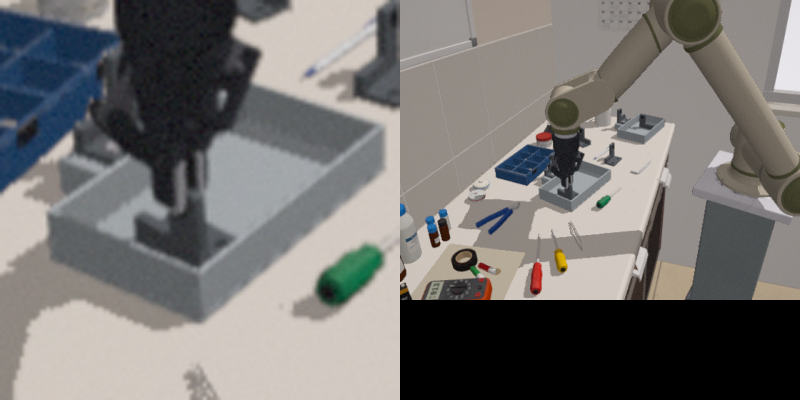

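Request:
play_rows(travel=[[0,0,0],[0,0,0],[0,0,-0.6]], rotation=[[0,0,0],[-0.007,0.01,0],[-0.007,0.01,0]], claw=[3.5,3.5,3.5])

```text
time_s: 2.55
position: [0.4493, 0.4336, 0.0485]
tool_rot: [[0.001, 0.172, 0.985], [0.0, 0.985, -0.172], [-1.0, 0.001, 0.001]]
ft_force: [-0.1, 0.3, -0.1]
grip_width: 0.035
```

Request:
play_rows(travel=[[-0.45,-0.1,-0.65],[0,0,0]], rotation=[[0,0,0],[0,0,0]], claw=[3.5,3.5])

```text
time_s: 2.72
position: [0.4444, 0.4324, 0.0401]
tool_rot: [[-0.001, 0.172, 0.985], [-0.001, 0.985, -0.172], [-1.0, -0.001, -0.001]]
ft_force: [-0.1, -0.3, -1.6]
grip_width: 0.0352
```

Request:
play_rows(travel=[[0,0,0.1],[0,0,0],[0,0,0],[0,0,0]], rotation=[[0,0,0],[0,0,0],[0,0,0],[0,0,0]], claw=[0.3,0.3,0.3,0.3])

```text
time_s: 3.05
position: [0.4439, 0.4323, 0.0404]
tool_rot: [[-0.002, 0.172, 0.985], [-0.002, 0.985, -0.172], [-1.0, -0.002, -0.002]]
ft_force: [-0.2, -0.1, -1.8]
grip_width: 0.0089
```

Request:
play_rows(travel=[[0,0,0.5],[0,0,1.5],[0,0,3],[0,0,3],[0,0,1.5],[0,0,0]], rotation=[[0,0,0],[0,0,0],[0,0,0],[0,0,0],[0,0,0],[0,0,0]], claw=[0.3,0.3,0.3,0.3,0.3,0.3])

```text
time_s: 3.55
position: [0.4424, 0.4311, 0.1391]
tool_rot: [[-0.006, 0.172, 0.985], [-0.004, 0.985, -0.172], [-1.0, -0.005, -0.005]]
ft_force: [-0.6, 0.3, -1.5]
grip_width: 0.0087
```

```bash
python3 snap.py a3 side,180,200,120,120 top,110,200,120,120
```

```text
3.65 [0.4415 0.4305 0.1359] [[-0.01, 0.172, 0.985], [-0.007, 0.985, -0.172], [-1.0, -0.008, -0.009]] 0.009 [-0.8 -0.5 -2. ]
```

View pics/a3.png

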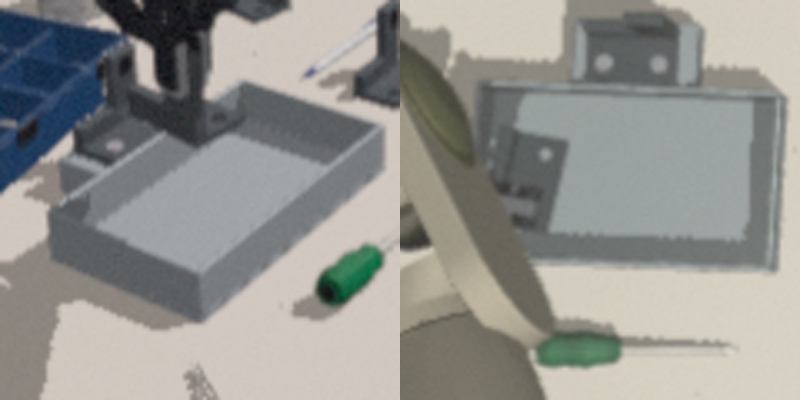

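Request:
play_rows(travel=[[0.3,-2,0],[0.3,-4,0],[0.3,-4,0],[0.3,-4,0],[0.3,-4,0],[0.3,-4,0],[0.3,-4,0],[0.3,-4,0],[0.3,-4,0],[0.1,-4,0],[0,-4,0],[0,-4,0]], rotation=[[0,-0.007,0.015],[0,0,0.015],[0,0,0.015],[0,0,0.015],[0,0,0.015],[0,0,0.015],[0,0,0.015],[0,0,0.015],[0,0,0.015],[0,0,0.015],[0,0,0.015],[0,0,0.015]], claw=[0.3,0.3,0.3,0.3,0.3,0.3,0.3,0.3,0.3,0.3,0.3,0.3])

```text
time_s: 4.65
position: [0.4566, -0.0419, 0.1173]
tool_rot: [[-0.031, -0.028, 0.999], [-0.011, 1.0, 0.028], [-0.999, -0.01, -0.031]]
ft_force: [1.0, -1.2, -0.6]
grip_width: 0.0085
```

Request:
play_rows(travel=[[0.4,-1.8,0],[0.4,-1.8,0],[0.4,-1.0,0],[0,0,0]], rotation=[[0.006,-0.016,-0.006],[0.005,-0.015,-0.006],[0,0,0],[0,0,0]], claw=[0.3,0.3,0.3,0.3])

```text
time_s: 4.98
position: [0.466, -0.0966, 0.1122]
tool_rot: [[-0.007, -0.007, 1.0], [0.003, 1.0, 0.007], [-1.0, 0.003, -0.007]]
ft_force: [0.1, 0.2, -1.8]
grip_width: 0.009
```

Request:
play_rows(travel=[[0.4,0.6,-1],[0,0.1,-2],[0,0,-2],[0,0,-1.2],[0,0,0]], rotation=[[-0.003,-0.007,0],[0,0,0],[0,0,0],[0,0,0],[0,0,0]], claw=[0.3,0.3,0.3,0.3,0.3])

```text
time_s: 5.4
position: [0.4684, -0.0843, 0.0453]
tool_rot: [[-0.006, -0.01, 1.0], [0.003, 1.0, 0.01], [-1.0, 0.003, -0.006]]
ft_force: [-0.9, -0.4, -1.9]
grip_width: 0.0088
```

Request:
play_rows(travel=[[0,-0.3,-0.3],[0,0,-0.1],[0,0,0]], rotation=[[-0.003,-0.006,0],[0,0,0],[0,0,0]], claw=[0.3,0.3,0.3])

```text
time_s: 5.65
position: [0.4681, -0.085, 0.0409]
tool_rot: [[-0.002, -0.013, 1.0], [0.0, 1.0, 0.013], [-1.0, 0.0, -0.002]]
ft_force: [-0.1, -0.2, -1.4]
grip_width: 0.009
```

```bash
python3 snap.py a4 side,280,130,100,100 top,340,190,110,110
```

```text
5.75 [ 0.4683 -0.0853  0.0412] [[-0.002, -0.013, 1.0], [0.0, 1.0, 0.013], [-1.0, 0.0, -0.002]] 0.0087 [-0.1 -0.6 -0.3]
```

View pics/a4.png

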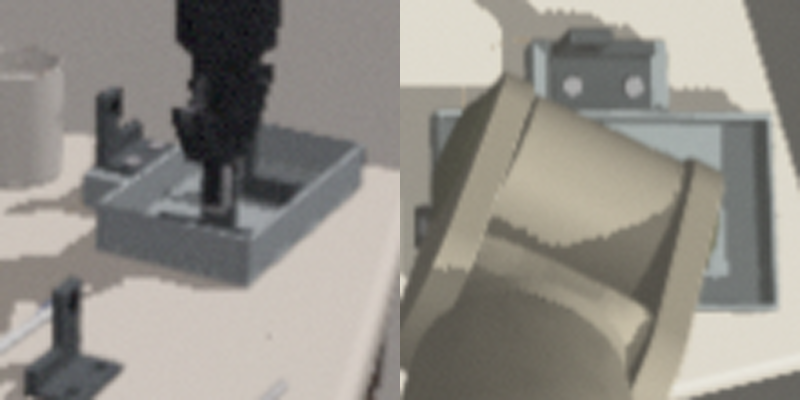

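Request:
play_rows(travel=[[0,0,-0.1],[0,0,0],[0,0,0],[0,0,0],[0,0,2],[0,0,3],[0,0,3],[0,-1,2]], rotation=[[0,0,0],[0,0,0],[0,0,0],[0,0,0],[0,0,0],[0,0,0],[0,0,0],[0,0,0]], claw=[0.3,3.5,3.5,3.5,3.5,3.5,3.5,5])

```text
time_s: 6.42
position: [0.4666, -0.0941, 0.1424]
tool_rot: [[-0.007, -0.013, 1.0], [0.003, 1.0, 0.013], [-1.0, 0.003, -0.007]]
ft_force: [0.5, -0.1, 0.5]
grip_width: 0.0459
```

Request:
play_rows(travel=[[1.2,-3,0],[1.2,-3,0],[1.2,-3,-1],[0,0,-3],[0,0,-3],[0,0,0]], rotation=[[0,-0.006,-0.01],[0,0,-0.01],[0,0,-0.01],[0,0,0],[0,0,0],[0,0,0]], claw=[5,5,5,5,5,5])

```text
time_s: 6.92
position: [0.5069, -0.1917, 0.0796]
tool_rot: [[0.017, 0.018, 1.0], [-0.009, 1.0, -0.018], [-1.0, -0.008, 0.018]]
ft_force: [-0.7, 1.3, -0.6]
grip_width: 0.0497
```

```bash
python3 snap.py a5 side,280,130,100,100 top,340,190,110,110
```

```text
7.0167 [ 0.5085 -0.192   0.0838] [[0.022, 0.017, 1.0], [-0.012, 1.0, -0.017], [-1.0, -0.011, 0.023]] 0.05 [-0.   0.1  1. ]
```

View pics/a5.png

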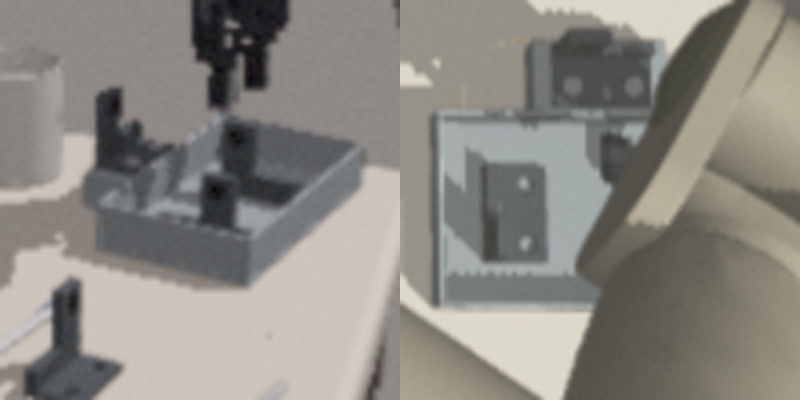

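```bash
python3 - <<'E'
from h import *
im=cv2.imread("pics/a5.png")[60:220,140:340]; cv2.imwrite("pics/a5z.png",cv2.resize(im,None,fx=4,fy=4,interpolation=cv2.INTER_CUBIC))
print(plane("side",(339.8,162),.066), proj("side",[.5036,-.1889,.066]))
E
```

```text
[ 0.49857475 -0.17550594  0.066     ] [[340.23583188 160.3663161 ]]
```

View pics/a5z.png

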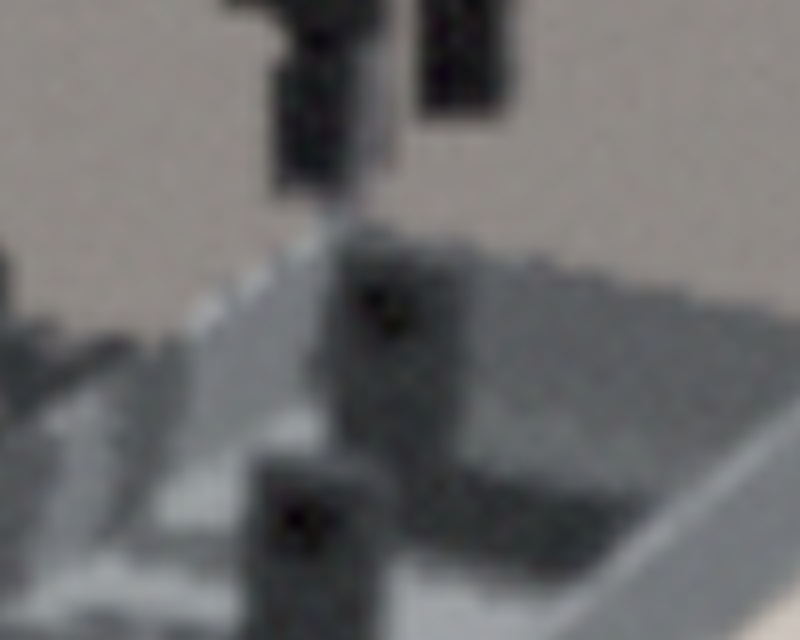

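Request:
play_rows(travel=[[-0.5,0.3,-1],[0,0,-1.5],[0,0,-1.3],[0,0,0]], rotation=[[0.01,0.022,0],[0,0,0],[0,0,0],[0,0,0]], claw=[4,4,4,4])

```text
time_s: 7.35
position: [0.505, -0.1885, 0.0504]
tool_rot: [[0.005, 0.015, 1.0], [-0.005, 1.0, -0.015], [-1.0, -0.005, 0.005]]
ft_force: [0.2, -0.8, -0.1]
grip_width: 0.0402
```

Request:
play_rows(travel=[[-0.1,0,-0.9],[0,0,0],[0,0,0],[0,0,0],[0,0,0],[0,0,0]], rotation=[[0.004,0.006,0],[0,0,0],[0,0,0],[0,0,0],[0,0,0],[0,0,0]], claw=[4,4,0.3,0.3,0.3,0.3])

```text
time_s: 7.85
position: [0.5052, -0.1882, 0.0448]
tool_rot: [[0.002, 0.014, 1.0], [-0.004, 1.0, -0.014], [-1.0, -0.004, 0.002]]
ft_force: [-0.5, -0.3, -0.4]
grip_width: 0.0081
```

Request:
play_rows(travel=[[0,0,0.5],[0,0,1.5],[0,0,3],[0,0,3],[0,0,2.5],[0,0,0]], rotation=[[0,0,0],[0,0,0],[0,0,0],[0,0,0],[0,0,0],[0,0,0]], claw=[0.3,0.3,0.3,0.3,0.3,0.3])

```text
time_s: 8.35
position: [0.5036, -0.1873, 0.155]
tool_rot: [[-0.002, 0.014, 1.0], [-0.001, 1.0, -0.014], [-1.0, -0.001, -0.002]]
ft_force: [0.2, 0.5, -1.1]
grip_width: 0.0088
```

```bash
python3 snap.py a6 side,280,130,100,100 top,340,190,110,110
```

```text
8.45 [ 0.5022 -0.1865  0.151 ] [[-0.007, 0.014, 1.0], [0.002, 1.0, -0.014], [-1.0, 0.002, -0.007]] 0.0087 [-0.4  0.5 -2.2]
```

View pics/a6.png

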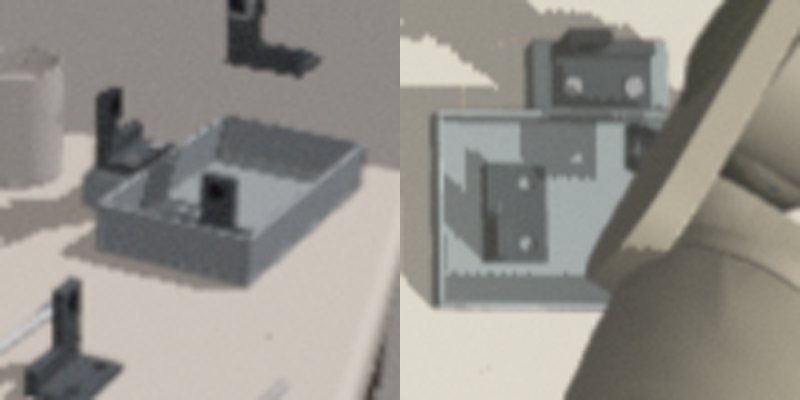

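Request:
play_rows(travel=[[0,2,0.1],[0,4,0.1],[0,4,0.1],[0,4,0.1],[-0.1,4,0.1],[-0.2,4,0.1],[-0.2,4,0.1],[-0.2,4,0.1],[-0.2,4,0.1],[-0.2,4,0.1],[-0.2,4,0.1],[-0.2,4,0]], rotation=[[0,-0.006,0],[0,0,0],[0,0,0],[0,0,0],[0,0,0],[0,0,0],[0,0,0],[0,0,0],[0,0,0],[0,0,0],[0,0,0],[0,0,0]], claw=[0.3,0.3,0.3,0.3,0.3,0.3,0.3,0.3,0.3,0.3,0.3,0.3])

```text
time_s: 9.45
position: [0.4757, 0.2844, 0.1455]
tool_rot: [[-0.03, 0.028, 0.999], [0.003, 1.0, -0.028], [-1.0, 0.002, -0.03]]
ft_force: [0.9, -0.4, -1.2]
grip_width: 0.0088
```

Request:
play_rows(travel=[[0.2,4,0],[0.2,4,0],[0.2,3.5,0],[0.2,1.8,-1],[0,0,-1],[0,0,0]], rotation=[[0,-0.015,0.005],[0,-0.015,0.005],[0,0,0],[0,0,0],[0,0,0],[0,0,0]], claw=[0.3,0.3,0.3,0.3,0.3,0.3])

```text
time_s: 9.95
position: [0.4761, 0.4299, 0.1135]
tool_rot: [[-0.014, 0.009, 1.0], [-0.004, 1.0, -0.009], [-1.0, -0.004, -0.014]]
ft_force: [-0.5, 0.6, -2.4]
grip_width: 0.0089
```

Request:
play_rows(travel=[[0.4,-0.4,-1.5],[0.1,0,-2],[0,0,-1.8],[0,0,-0.8],[0,0,0]], rotation=[[0.004,-0.014,0],[0,0,0],[0,0,0],[0,0,0],[0,0,0]], claw=[0.3,0.3,0.3,0.3,0.3])

```text
time_s: 10.37
position: [0.4799, 0.4201, 0.0466]
tool_rot: [[-0.007, 0.012, 1.0], [-0.005, 1.0, -0.012], [-1.0, -0.005, -0.006]]
ft_force: [-0.8, 0.3, -1.0]
grip_width: 0.0087
```

Request:
play_rows(travel=[[0,0.4,-0.1],[0,0,-0.1],[0,0,0]], rotation=[[0.005,-0.006,0],[0,0,0],[0,0,0]], claw=[0.3,0.3,0.3])

```text
time_s: 10.62
position: [0.4808, 0.4231, 0.0458]
tool_rot: [[0.0, 0.014, 1.0], [0.0, 1.0, -0.014], [-1.0, 0.0, 0.0]]
ft_force: [-0.5, -0.8, -1.9]
grip_width: 0.0087
```

```bash
python3 snap.py a7 side,180,200,120,120 top,110,200,120,120
```

```text
10.7167 [0.4809 0.4233 0.0461] [[0.001, 0.014, 1.0], [0.001, 1.0, -0.014], [-1.0, 0.001, 0.001]] 0.0086 [-0.4 -0.4 -1.6]
```

View pics/a7.png

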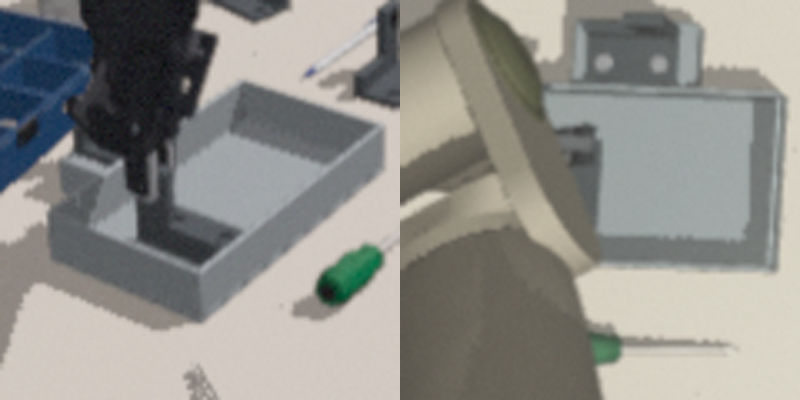

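Request:
play_rows(travel=[[0,0,-0.12],[0,0,-0.05],[0,0,0],[0,0,0],[0,0,0],[0,0,2],[0,0,3],[0,0,3],[0,-1,2]], rotation=[[0,0,0],[0,0,0],[0,0,0],[0,0,0],[0,0,0],[0,0,0],[0,0,0],[0,0,0],[0,0,0]], claw=[0.3,0.3,3.5,3.5,3.5,3.5,3.5,3.5,5])

```text
time_s: 11.47
position: [0.4789, 0.4134, 0.145]
tool_rot: [[-0.005, 0.012, 1.0], [-0.002, 1.0, -0.012], [-1.0, -0.002, -0.005]]
ft_force: [-0.1, 0.1, -0.0]
grip_width: 0.0456
```

Request:
play_rows(travel=[[0,-2,0],[0,-2.5,0],[0,-2.5,0],[0,-2.5,0],[0,-2.5,0],[0,-2.5,0],[0,-2.5,0],[0,-2.5,0],[0,-2.5,0],[0,-2.5,0],[0,-2.5,0],[0,-2,0]], rotation=[[0,0,-0.12],[0,0,-0.12],[0,0,-0.12],[0,0,-0.12],[0,0,-0.12],[0,0,-0.12],[0,0,-0.12],[0,0,-0.12],[0,0,-0.12],[0,0,-0.12],[0,0,-0.12],[0,0,-0.12]], claw=[5,5,5,5,5,5,5,5,5,5,5,5])

```text
time_s: 12.47
position: [0.4792, 0.1148, 0.1547]
tool_rot: [[0.013, 0.998, 0.066], [-0.007, 0.066, -0.998], [-1.0, 0.012, 0.008]]
ft_force: [0.1, 0.7, 0.8]
grip_width: 0.0499
```

```bash
python3 snap.py a8 side,180,180,140,140 top,110,180,190,120
```

```text
12.5667 [0.4795 0.1142 0.1547] [[0.013, 0.998, 0.066], [-0.007, 0.066, -0.998], [-1.0, 0.012, 0.008]] 0.0503 [-0.3  0.4 -0.1]
```

View pics/a8.png

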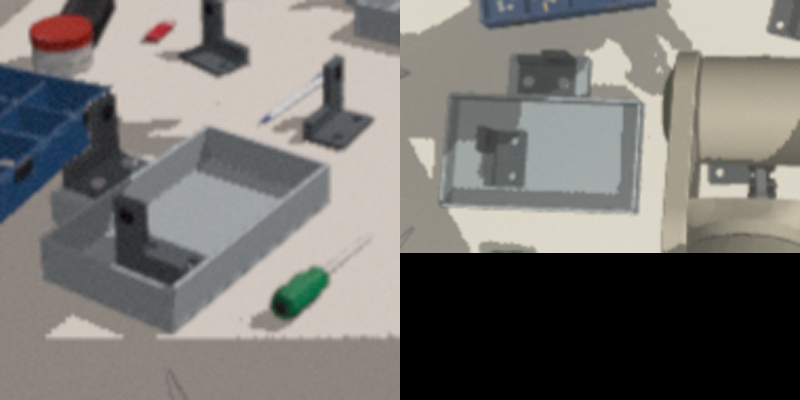

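Request:
play_rows(travel=[[-0.35,1.05,-1.5],[0,0,-3],[0,0,-3],[0,0,-2],[0,0,0]], rotation=[[0.007,0.013,-0.025],[0,0,0],[0,0,0],[0,0,0],[0,0,0]], claw=[5,5,5,5,5])

```text
time_s: 12.98
position: [0.4776, 0.127, 0.0593]
tool_rot: [[0.008, 0.999, 0.05], [0.001, 0.05, -0.999], [-1.0, 0.009, -0.001]]
ft_force: [-0.6, 0.6, 0.3]
grip_width: 0.0502
```

```bash
python3 snap.py a9 side,270,160,70,70 top,230,210,80,80
```

```text
13.0833 [0.4792 0.127  0.0623] [[0.013, 0.999, 0.049], [0.001, 0.049, -0.999], [-1.0, 0.013, -0.001]] 0.0504 [0.9 0.5 0.1]
```

View pics/a9.png

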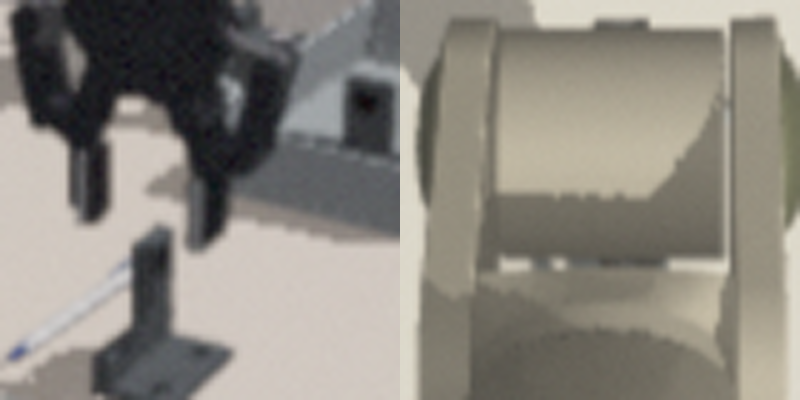

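Request:
play_rows(travel=[[-0.4,-0.2,-1.3],[0,0,-0.8],[0,0,-0.1],[0,0,0]], rotation=[[0,0.013,0],[0,0,0],[0,0,0],[0,0,0]], claw=[4,4,4,4])

```text
time_s: 13.42
position: [0.4771, 0.1256, 0.0422]
tool_rot: [[0.007, 0.999, 0.052], [0.001, 0.052, -0.999], [-1.0, 0.007, -0.001]]
ft_force: [-0.3, 0.1, -0.5]
grip_width: 0.0397
```

Request:
play_rows(travel=[[-0.1,0,-0.4],[0,0,0],[0,0,0],[0,0,0],[0,0,0],[0,0,0]], rotation=[[0,0.007,0],[0,0,0],[0,0,0],[0,0,0],[0,0,0],[0,0,0]], claw=[4,0.3,0.3,0.3,0.3,0.3])

```text
time_s: 13.92
position: [0.4769, 0.1256, 0.0391]
tool_rot: [[0.002, 0.999, 0.052], [0.001, 0.052, -0.999], [-1.0, 0.002, -0.001]]
ft_force: [1.2, -0.0, -1.2]
grip_width: 0.0089
```

Request:
play_rows(travel=[[0,0,0.5],[0,0,1.5],[0,0,3],[0,0,3],[0,0,2.5],[0,0,0]], rotation=[[0,0,0],[0,0,0],[0,0,0],[0,0,0],[0,0,0],[0,0,0]], claw=[0.3,0.3,0.3,0.3,0.3,0.3])

```text
time_s: 14.42
position: [0.4748, 0.1255, 0.1489]
tool_rot: [[-0.003, 0.999, 0.052], [0.001, 0.052, -0.999], [-1.0, -0.003, -0.002]]
ft_force: [1.1, -0.1, 0.5]
grip_width: 0.0088
```

```bash
python3 snap.py a10 side,250,130,100,100 top,230,190,100,100
```

```text
14.5167 [0.4732 0.1254 0.1451] [[-0.009, 0.999, 0.052], [0.001, 0.052, -0.999], [-1.0, -0.009, -0.002]] 0.0085 [ 0.1  1.  -2. ]
```

View pics/a10.png

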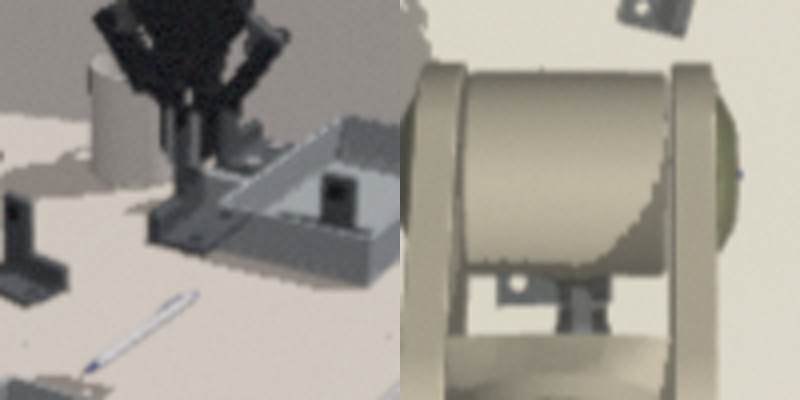

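Request:
play_rows(travel=[[0.1,1,0],[0.1,1.7,0],[0.1,1.7,0],[0.1,1.7,0],[0.1,1.7,0],[0.1,1.7,0],[0.1,1.7,0],[0.1,1.7,0],[0.1,1.7,0],[0.1,1.7,0],[0.1,1.7,0],[0.1,1.0,0]], rotation=[[0,-0.009,0.12],[0,0,0.12],[0,0,0.12],[0,0,0.12],[0,0,0.12],[0,0,0.12],[0,0,0.12],[0,0,0.12],[0,0,0.12],[0,0,0.12],[0,0,0.12],[0,0,0.12]], claw=[0.3,0.3,0.3,0.3,0.3,0.3,0.3,0.3,0.3,0.3,0.3,0.3])

```text
time_s: 15.52
position: [0.4768, 0.3199, 0.1266]
tool_rot: [[-0.021, 0.025, 0.999], [-0.025, 0.999, -0.026], [-0.999, -0.025, -0.021]]
ft_force: [-0.1, -0.6, -1.6]
grip_width: 0.0089
```

Request:
play_rows(travel=[[0.3,0.2,-0.5],[0.3,0.2,-1.5],[0,0,-2],[0,0,-2],[0,0,-0.8],[0,0,0]], rotation=[[0.013,-0.012,0],[0.012,-0.012,0],[0,0,0],[0,0,0],[0,0,0],[0,0,0]], claw=[0.3,0.3,0.3,0.3,0.3,0.3])

```text
time_s: 16.02
position: [0.4784, 0.3256, 0.0468]
tool_rot: [[-0.01, 0.014, 1.0], [-0.004, 1.0, -0.014], [-1.0, -0.004, -0.01]]
ft_force: [0.1, 0.7, -0.1]
grip_width: 0.0089
```

Request:
play_rows(travel=[[0.1,0,-0.2],[0,0,-0.1],[0,0,0]], rotation=[[0.004,-0.01,0],[0,0,0],[0,0,0]], claw=[0.3,0.3,0.3])

```text
time_s: 16.27
position: [0.4793, 0.3253, 0.0433]
tool_rot: [[-0.0, 0.014, 1.0], [-0.0, 1.0, -0.014], [-1.0, -0.0, -0.0]]
ft_force: [0.1, 0.7, -1.5]
grip_width: 0.0092
```

```bash
python3 snap.py a11 side,180,180,140,140 top,110,180,190,120
```

```text
16.3667 [0.4794 0.3254 0.0436] [[0.0, 0.014, 1.0], [-0.0, 1.0, -0.014], [-1.0, -0.0, 0.0]] 0.0087 [-0.   0.9 -0.4]
```

View pics/a11.png

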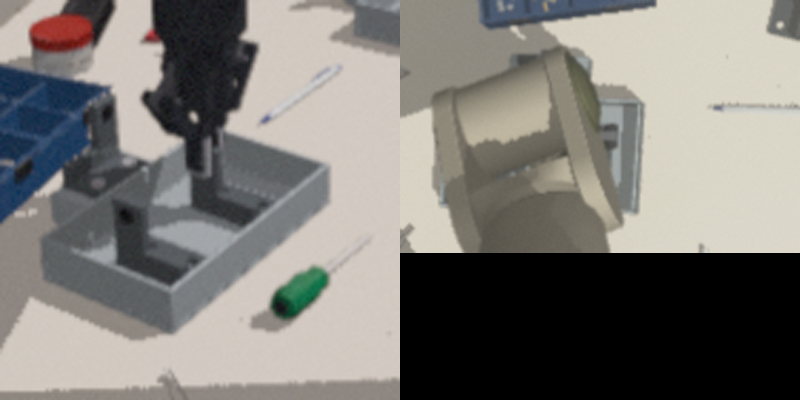

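Request:
play_rows(travel=[[0,0,-0.05],[0,0,0],[0,0,0],[0,0,0],[0,0,2],[0,0,3],[0,0,3],[0,0,2],[0,0,0]], rotation=[[0,0,0],[0,0,0],[0,0,0],[0,0,0],[0,0,0],[0,0,0],[0,0,0],[0,0,0],[0,0,0]], claw=[0.3,3.5,3.5,3.5,3.5,3.5,3.5,3.5,5])

```text
time_s: 17.12
position: [0.4794, 0.3253, 0.1491]
tool_rot: [[0.002, 0.014, 1.0], [0.001, 1.0, -0.014], [-1.0, 0.001, 0.002]]
ft_force: [0.5, 0.8, 0.6]
grip_width: 0.0457
```

Request:
play_rows(travel=[[1.5,-2.4,0],[1.5,-2.4,0],[1.5,-2.4,0],[1.5,-2.4,0],[1.5,-2.4,0],[1.5,-2.4,0],[1.5,-2.4,0],[1.5,-2.4,0],[1.5,-2.4,0],[1.5,-2.4,0],[1.5,-2,0],[0,0,0]], rotation=[[0,0,-0.025],[0,0,-0.025],[0,0,-0.025],[0,0,-0.025],[0,0,-0.025],[0,0,-0.025],[0,0,-0.025],[0,0,-0.025],[0,0,-0.025],[0,0,-0.025],[0,0,0],[0,0,0]], claw=[5,5,5,5,5,5,5,5,5,5,5,5])

```text
time_s: 18.12
position: [0.6478, 0.053, 0.1443]
tool_rot: [[-0.0, 0.269, 0.963], [0.001, 0.963, -0.269], [-1.0, 0.001, -0.001]]
ft_force: [-0.4, -0.0, 0.1]
grip_width: 0.0501
```

```bash
python3 snap.py a12 side,180,150,150,150 top,110,160,210,120
```

```text
18.2167 [0.6459 0.0562 0.1444] [[-0.002, 0.267, 0.964], [0.002, 0.964, -0.267], [-1.0, 0.002, -0.002]] 0.0499 [ 0.4  0.1 -0.4]
```

View pics/a12.png

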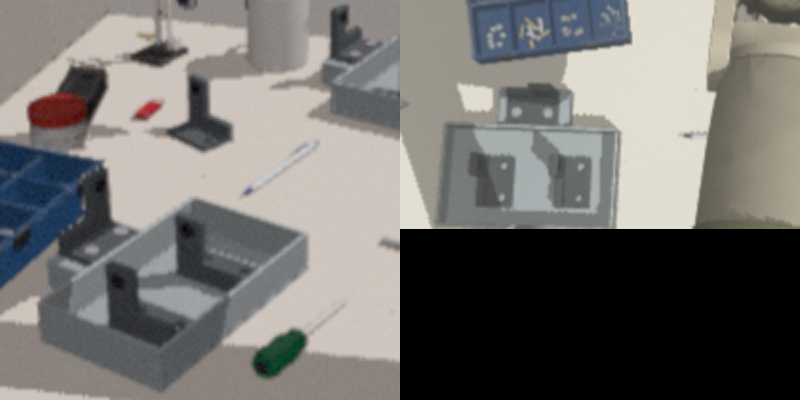

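Request:
play_rows(travel=[[0.7,0.6,-1.5],[0,0,-2.5],[0,0,-2.5],[0,0,-1.5],[0,0,0]], rotation=[[0,0,0.015],[0,0,0],[0,0,0],[0,0,0],[0,0,0]], claw=[5,5,5,5,5])

```text
time_s: 18.63
position: [0.6502, 0.0682, 0.0621]
tool_rot: [[-0.0, 0.246, 0.969], [0.003, 0.969, -0.246], [-1.0, 0.003, -0.001]]
ft_force: [-1.0, 0.8, 0.7]
grip_width: 0.0501
```

```bash
python3 snap.py a13 side,220,140,80,80 top,250,140,80,80
```

```text
18.7333 [0.6517 0.0679 0.0652] [[0.004, 0.246, 0.969], [0.003, 0.969, -0.246], [-1.0, 0.004, 0.003]] 0.0499 [0.1 0.2 0.3]
```

View pics/a13.png

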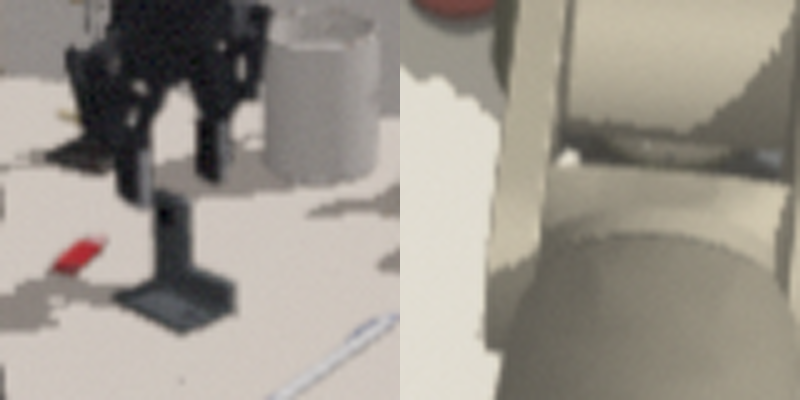

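Request:
play_rows(travel=[[0.1,-0.4,-1.4],[0,0,-0.9],[0,0,-0.2],[0,0,0]], rotation=[[0,0.004,0],[0,0,0],[0,0,0],[0,0,0]], claw=[4,4,4,4])

```text
time_s: 19.07
position: [0.6541, 0.0645, 0.042]
tool_rot: [[0.006, 0.245, 0.97], [0.003, 0.97, -0.245], [-1.0, 0.004, 0.005]]
ft_force: [-0.4, -0.0, -0.2]
grip_width: 0.0397
```

Request:
play_rows(travel=[[0,0,-0.4],[0,0,0],[0,0,0],[0,0,0],[0,0,0],[0,0,0]], rotation=[[-0.003,0.006,0],[0,0,0],[0,0,0],[0,0,0],[0,0,0],[0,0,0]], claw=[4,0.3,0.3,0.3,0.3,0.3])

```text
time_s: 19.57
position: [0.6547, 0.0643, 0.0387]
tool_rot: [[0.001, 0.245, 0.97], [-0.001, 0.97, -0.245], [-1.0, -0.001, 0.002]]
ft_force: [0.4, -0.4, -2.0]
grip_width: 0.0087
```

Request:
play_rows(travel=[[0,0,0.5],[0,0,1.5],[0,0,3],[0,0,3],[0,0,3],[0,0,0]], rotation=[[0,0,0],[0,0,0],[0,0,0],[0,0,0],[0,0,0],[0,0,0]], claw=[0.3,0.3,0.3,0.3,0.3,0.3])

```text
time_s: 20.07
position: [0.6524, 0.0644, 0.1524]
tool_rot: [[-0.005, 0.245, 0.969], [-0.0, 0.969, -0.245], [-1.0, -0.002, -0.004]]
ft_force: [-0.0, 0.4, 0.3]
grip_width: 0.0088
```

```bash
python3 snap.py a14 side,220,110,110,110 top,250,140,80,80
```

```text
20.1667 [0.6505 0.0645 0.1469] [[-0.013, 0.245, 0.969], [0.0, 0.969, -0.245], [-1.0, -0.003, -0.012]] 0.0095 [-0.1 -0.1 -1.1]
```

View pics/a14.png

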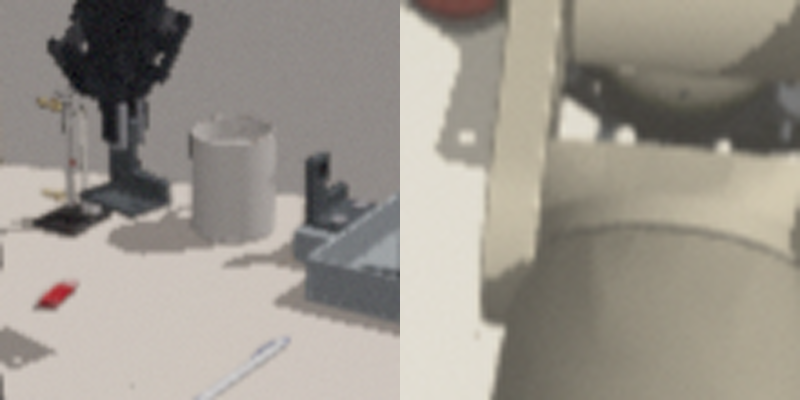

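Request:
play_rows(travel=[[-2.5,0,0.1],[-3.5,0,0.1],[-3.5,-1,0.1],[-3,-3,0.1],[-1.3,-4,0.1],[0,-4,0.1],[0,-4,0.1],[0,-4,0.1],[0,-4,0.1],[0,-2.5,0],[0,0,0]], rotation=[[0,-0.012,0],[0,0,0.03],[0,0,0.03],[0,0,0.03],[0,0,0.03],[0,0,0.03],[0,0,0.03],[0,0,0.03],[0,0,0.03],[0,0,0.02],[0,0,0]], claw=[0.3,0.3,0.3,0.3,0.3,0.3,0.3,0.3,0.3,0.3,0.3])

```text
time_s: 21.08
position: [0.4954, -0.2054, 0.1393]
tool_rot: [[-0.03, -0.031, 0.999], [0.007, 0.999, 0.031], [-1.0, 0.008, -0.03]]
ft_force: [0.5, 0.1, -1.5]
grip_width: 0.0088
```

Request:
play_rows(travel=[[0.6,-0.5,-1],[0.4,-0.4,-2],[0,0,-2],[0,0,-2],[0,0,-1],[0,0,0]], rotation=[[-0.004,-0.015,-0.01],[-0.003,-0.015,0],[0,0,0],[0,0,0],[0,0,0],[0,0,0]], claw=[0.3,0.3,0.3,0.3,0.3,0.3])

```text
time_s: 21.58
position: [0.5015, -0.2127, 0.049]
tool_rot: [[-0.009, -0.015, 1.0], [0.009, 1.0, 0.015], [-1.0, 0.009, -0.009]]
ft_force: [-1.2, 0.1, -2.6]
grip_width: 0.0086
```

Request:
play_rows(travel=[[0.1,0,-0.3],[0,0,-0.2],[0,0,0]], rotation=[[-0.009,-0.009,0],[0,0,0],[0,0,0]], claw=[0.3,0.3,0.3])

```text
time_s: 21.83
position: [0.5019, -0.2111, 0.0426]
tool_rot: [[-0.002, -0.015, 1.0], [0.001, 1.0, 0.015], [-1.0, 0.001, -0.002]]
ft_force: [-0.0, 0.2, -0.7]
grip_width: 0.0086
```

```bash
python3 snap.py a15 side,280,110,110,110 top,340,190,110,110
```

```text
21.9333 [ 0.502  -0.2113  0.043 ] [[-0.001, -0.015, 1.0], [0.001, 1.0, 0.015], [-1.0, 0.001, -0.001]] 0.0088 [ 0.7  0.1 -1.2]
```

View pics/a15.png

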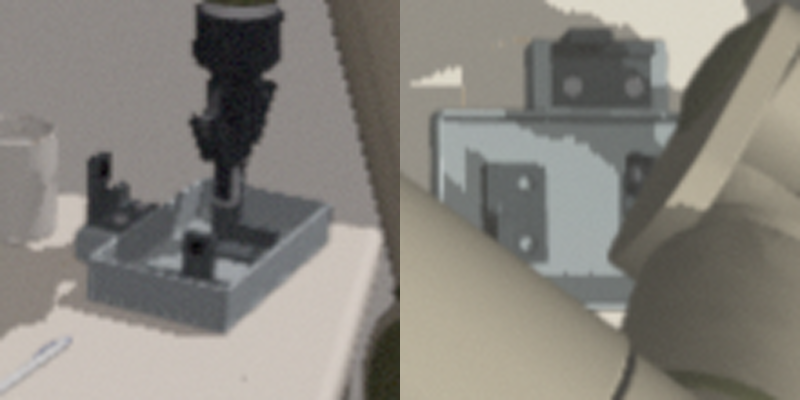

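Seated in the -y half, clear of l1. Next I'll release, lift and retreat for a final look.

Request:
play_rows(travel=[[0,0,-0.05],[0,0,0],[0,0,0],[0,0,0],[0,0,2],[0,0,3],[0,0,3],[0,0,3],[0,0,2]], rotation=[[0,0,0],[0,0,0],[0,0,0],[0,0,0],[0,0,0],[0,0,0],[0,0,0],[0,0,0],[0,0,0]], claw=[0.3,3.5,3.5,3.5,3.5,3.5,3.5,3.5,3.5])

```text
time_s: 22.68
position: [0.5005, -0.2103, 0.1762]
tool_rot: [[-0.006, -0.015, 1.0], [0.004, 1.0, 0.015], [-1.0, 0.004, -0.005]]
ft_force: [0.6, -0.7, -0.6]
grip_width: 0.0354
```

Request:
play_rows(travel=[[-1,4,1],[-1,4,1],[-1,4,1],[-1,4,1],[-1,4,1],[-1,4,0],[-1,4,0],[0,4,0],[0,0,0]], rotation=[[0,0,0],[0,0,0],[0,0,0],[0,0,0],[0,0,0],[0,0,0],[0,0,0],[0,0,0],[0,0,0]], claw=[3.5,3.5,3.5,3.5,3.5,3.5,3.5,3.5,3.5])

```text
time_s: 23.43
position: [0.4284, 0.1106, 0.2353]
tool_rot: [[0.013, -0.008, 1.0], [-0.002, 1.0, 0.008], [-1.0, -0.002, 0.013]]
ft_force: [-0.2, -0.5, -0.8]
grip_width: 0.0349
```

```bash
python3 snap.py a16 side,280,110,110,110 top,340,190,110,110; python3 snap.py a17 side,0,0,560,420 top,0,0,560,420
```

```text
23.5333 [0.4293 0.1064 0.235 ] [[0.013, -0.005, 1.0], [-0.004, 1.0, 0.005], [-1.0, -0.004, 0.013]] 0.0351 [-0.2 -0.2  0. ]
23.6333 [0.4299 0.1045 0.2346] [[0.012, -0.001, 1.0], [-0.004, 1.0, 0.001], [-1.0, -0.004, 0.012]] 0.035 [-0.1 -0.   0.3]
```

View pics/a16.png

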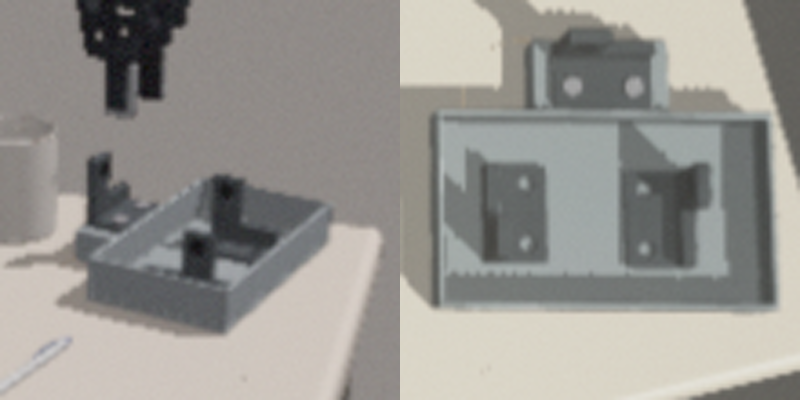

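View pics/a17.png

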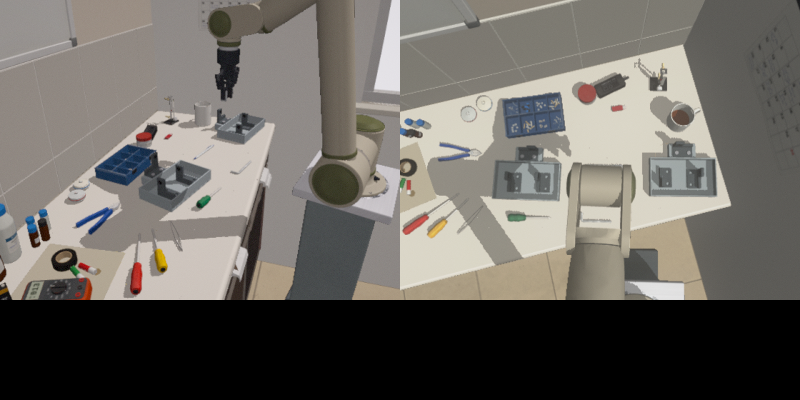

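Request:
play_rows(travel=[[0,0,0],[0,0,0],[0,0,0]], rotation=[[0,0,0],[0,0,0],[0,0,0]], claw=[3.5,3.5,3.5])

```text
time_s: 23.88
position: [0.4309, 0.101, 0.2344]
tool_rot: [[0.012, 0.005, 1.0], [-0.005, 1.0, -0.005], [-1.0, -0.005, 0.012]]
ft_force: [0.1, -0.8, 0.7]
grip_width: 0.0349
```

```bash
python3 -c "
from rig import env; print(env.close_job())"
```

```text
the job is handed in; nothing more can be done
None
```

All four brackets are in their matching bins and the job is handed in at about 24 s of the 72 s allowed; closing the job returned no verdict. I read the +y bin as bin_r and the -y bin as bin_l from their samples. I moved l1 to bin_l, r1 to bin_r, r0 to bin_r and l0 to bin_l, gripping each by its post.

- **Brackets:** The last top and side pictures show two brackets of the right hand standing flat in each bin, well apart and let go. I checked this by eye only and did not measure their final positions or tilt.
- **Robot:** It had retreated to z 0.23 m and was touching nothing.
- **Pen and USB stick:** They look unmoved, but I did not measure this, and in the last top view the arm hides the pen.
- **Problems:** The first grip on l1 had crept up about 12 mm while closing, so I opened, lowered and gripped again before lifting. Before the first grasp the two views also disagreed by about 4 mm on where l1 stood. No contact trouble showed in the reported forces.

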